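# Hang the scale pan on the swinging scale hook

### The job

The hook of the hanging scale is swinging. Take the scale pan by its black handle, bring the swinging hook to rest with one light sustained touch (the pan's bail against the hook's shank does it), then lower the bail gently into the hook and let go only when the hook carries it. Leave the pan hanging quietly, never knock or press hard on the scale, and leave the other things on the table where they are.

Things in the scene. Friction and masses are not known exactly. Their poses are not given: they have to be found in the camera images.
- stand: Hanging scale, fixed: grey base plate 150 x 130 x 14 mm (x 55 to 205), 18 mm post, 390 mm high, at x = 160, arm back over the origin, under its end an upright spring cylinder (32 mm wide, 303 to 375 mm high). Origin on the table straight below the hook's pivot; x points to the post (away from the robot), z up. Left of it the bag sealer (arm raised) is 0.25 m high. For the hook see hook.
- hook (a joint): Swing of the 0.35 kg dark steel hook about stand y, rad: 0 plumb, + lower end towards the post; period 0.6 s, hardly damped. J of 8 mm bar in the stand's xz plane, heights set differently each time and NOT measured: pivot 274 mm +-11, spring-borne (4 N/mm; hard stop after 12 mm). At rest: straight shank at x = +9.5, 22 to 91 mm below the pivot; 11 mm ball tip at x = -9.5, 74 below; bowl at x = 0.
- pan_bail (a point): Centre of the bail's bar at the top of its arch, 115 mm above the pan's origin (bar radius 3 mm); axes as the pan. It goes over the hook's ball from the robot's side, then down the 9.5 mm throat between ball and shank; seated it lies 93.5 mm below the pivot. Pressed on the shank, it feels the hook lean on it with only 0.3 to 1.2 N.
- pan: Scale pan, loose, 0.25 kg (varies): open aluminium tray 125 x 84 x 22 mm (x -45 to 80), a steel bail of 6 mm round bar arched over it in the plane x = 0 (legs at y = +-44.5 mm), a black bar handle. Origin at the underside below the bail; x points from handle to nose, z up. Hangs nearly level by the bail.
- pan_grip (a point): Middle of the black handle, 95 mm to -x of the pan's origin, 42 mm above its underside; the handle is 72 mm long (x), 14 mm thick (y), 26 mm high (z). A thin foot under its end (x = -123 mm) keeps the pan from tipping. Grip it across y from above.
- tape_roll: Bystander: brown roll of tape lying flat, 90 mm wide, 48 mm high; origin at the centre of its underside.
- stamp: Bystander: hand stamp, 40 x 56 x 80 mm, black frame with green cap; origin at the centre of its underside.
- dredger: Bystander: pale metal sugar dredger, 70 mm wide, 116 mm high; origin at the centre of its underside.

How it is judged (in metres and radians):
On the way, in this order (a step that is already met when the one before it is completed fails the run):
1. the swinging hook is steadied: something (the bail or the fingers) stays in touch with it and it hardly moves for 0.5 s (velocity of joint hook between -0.25 and 0.25 rad/s and (contact force between stand and pan above 0.05 N or contact force between stand and the fingers above 0.05 N)), for 0.5 s.
2. the bail, near the hook's plumb line and below 195 mm, loads the hook while the fingers still hold the pan (horizontal distance between pan_bail and stand below 0.03 m and height (world z) of pan_bail below 0.195 m and contact force between stand and pan above 1.3 N and contact force between the fingers and pan above 1 N), for 0.1 s.
At the end, for the whole second after the job is handed in: The pan hangs released by its bail in the hook: bail within 25 mm of the plumb line through the stand's origin and over 155 mm high, its weight on the hook, within 0.3 rad of level, moving slower than 0.1 m/s, the hook turning slower than 0.6 rad/s (horizontal distance between pan_bail and stand below 0.025 m and height (world z) of pan_bail above 0.155 m and contact force between stand and pan above 0.8 N and angle between pan's own z axis and vertical below 0.3 rad and linear speed of pan below 0.1 m/s and velocity of joint hook between -0.6 and 0.6 rad/s); the robot touches nothing.
It fails at once if the scale (hook, spring or stand) is knocked or pressed with more than 10 N (contact force between stand and anything else above 10 N).
It fails at once if a bystander (tape roll, stamp, dredger) is moved more than 30 mm (distance of any of tape_roll, stamp, dredger from where it was at the start of the episode above 0.03 m).
It also fails if it takes over 64 s, if anything falls off the work surface, if the arm or the gripper's body presses on something with over 40 N, if the wrist force passes 120 N, or if a joint passes its speed limit or range.

### The arm

A 6-joint arm with a two-finger parallel gripper is mounted at the origin on a cart in front of the work surface, level with it; the furniture and walls round the work are solid. World frame = base frame: x ahead of the robot, y to its left, z up, the work surface at z = 0. Lengths are in mm, angles in rad, forces in N, time in s.
With the tool pointing down it reaches from about 275 to 1000 mm from the base axis. Payload 8.4 kg.
Tool frame: the origin (TCP) lies at the very end of the fingers, on their centre line; the grasp point (between the pads) lies 19 mm behind it; z points along the fingers, y is the line along which they close (so a half turn about z gives the same grasp; the last joint's range is limited). The gripper opens to 85 mm and grips with 20 to 120 N. Pads are 22 mm wide; open, the fingers measure 114 mm over their backs; the gripper's body (76 mm by 85 mm) begins 54 mm behind the grasp point. The pads swing forward as they close: fully open they stand 13 mm farther back than shut.
Start: joints at [1.173, 0.353, 1.633, -0, 1.155, -0.002], TCP at [240.965, 576.683, 231.281] pointing down, gripper open.
Joint ranges: [-2.63, 2.63], [-0.92, 2.1], [0.06, 2.66], [-1.3, 4.44], [0, 2.69], [-3.02, 3.02]. Speed limits (rad/s): [2.22, 2.22, 2.79, 3.14, 3.14, 3.14].

### API

Orientations are given as a unit quaternion [x, y, z, w].
In Python, from rig import manip gives the robot as it stands. Calls block until the motion is done:
- manip.move_to(position, orientation): joint-space move of the TCP to a pose.
- manip.move_linear(position, orientation=None, v=150, max_force=None): straight line of the TCP; orientation=None keeps the orientation; v is the mean speed in mm/s. With max_force (N) it stops when the force on the tool has changed by that much, and returns True; else False.
- manip.move_joints(angles): joint-space move.
- manip.set_gripper(opening, effort=None): finger opening in mm; effort is the grip in N (None keeps the last); returns when the fingers have stopped.
- manip.wait(seconds).
- manip.inverse_kinematics(position, orientation): joint angles nearest the present ones, or None.
- manip.get_obs(): the state.
- manip.snapshot(name): name is "scene" or "top" or "wrist"; returns a dict with "img" (400x640x3 uint8, red, green, blue), "z_map" (400x640 float32, mm along the optical axis (not along the pixel's ray), 0 where there is no reading), "fx", "fy", "cx", "cy" (pixels), "extrinsics" (4x4, takes a point from camera to world coordinates). Camera axes: x right, y up, looking along -z (the intrinsics and any distortion apply to the point x, -y, -z); pixel columns grow to the right and rows downward; lengths in mm; the calibration is good to about 2 mm. A picture is of the moment at which its call begins.
A pose or a line that the arm cannot do raises manip.IKError and nothing moves.
- manip.close_job(): hands the job in; it is judged then, once.
The state is a dict: "t": time; "q": joint angles; "joint_velocities": joint speeds; "effort": joint torques, N m; "ee_pos": TCP position; "tool_rot": TCP orientation; "ft_force": force on the tool from outside, world axes, zero at the start; "wrist_torque": the same for the moment, N m; "grip_width": finger opening in mm; "grip_force": force on a finger pad.
Only numpy, scipy, OpenCV 4.12 (cv2) and the standard library are available. Lean on these libraries where they do the work, as an engineer would, in place of code of your own. Each camera call takes 0.05 s, during which the arm holds its last target. There are 200 camera calls.

## Working session

There is one attempt and no reset: what is moved stays moved. The work goes in short steps, each a Python script; the robot and the scene stay as the last script left them, time stands still between calls to the robot, and variables do not carry over. Pictures are saved under pics/ and viewed, at most 10 in all, crops included, and the job is handed in when it is done.

```bash
mkdir -p pics; ls; cat > h.py <<'E'
import numpy as np, cv2
from rig import manip
def snap(n):
    s=manip.snapshot(n); return s
def cloud(s):
    z=s['z_map']; v,u=np.mgrid[0:z.shape[0],0:z.shape[1]]
    P=np.stack([(u-s['cx'])/s['fx']*z,-(v-s['cy'])/s['fy']*z,-z],-1)
    E=np.array(s['extrinsics']); W=P@E[:3,:3].T+E[:3,3]
    W[z<=0]=np.nan
    return W
def save(s,name): cv2.imwrite('pics/'+name,s['img'][:,:,::-1])
E
python3 - <<'E'
from h import *
o=manip.get_obs(); print({k:np.round(v,3) for k,v in o.items()})
for n in('scene','top'):
    s=snap(n); print(n,s['fx'],s['fy'],s['cx'],s['cy'],[k for k in s]); print(np.round(s['extrinsics'],3)); save(s,n+'0.png'); np.savez(n+'0.npz',W=cloud(s),img=s['img'])
E
```

```text
pics
{'t': np.float64(0.0), 'q': array([ 1.173,  0.354,  1.634,  0.   ,  1.155, -0.002]), 'joint_velocities': array([-0.001, -0.001,  0.   , -0.   , -0.001,  0.   ]), 'effort': array([ 2.0000e-03, -6.0524e+01, -3.4208e+01,  0.0000e+00,  9.0000e-03,
       -0.0000e+00]), 'ee_pos': array([240.752, 576.243, 230.547]), 'tool_rot': array([ 0.197,  0.98 , -0.001, -0.   ]), 'ft_force': array([-0.607, -0.967, -0.721]), 'wrist_torque': array([-0.047,  0.048, -0.022]), 'grip_force': np.float64(0.0), 'grip_width': np.float64(85.503)}
scene 468.8197007608581 468.8197007608581 322.93584671238006 204.42835079443984 ['img', 'z_map', 'fx', 'fy', 'cx', 'cy', 'extrinsics']
[[ 7.050000e-01  3.110000e-01 -6.380000e-01 -4.379500e+02]
 [-7.090000e-01  2.820000e-01 -6.460000e-01 -1.036216e+03]
 [-2.100000e-02  9.080000e-01  4.190000e-01  8.432100e+02]
 [ 0.000000e+00  0.000000e+00  0.000000e+00  1.000000e+00]]
top 376.2262049320388 376.2262049320388 316.69473424737885 200.9581054834428 ['img', 'z_map', 'fx', 'fy', 'cx', 'cy', 'extrinsics']
[[ 1.100000e-02  9.830000e-01 -1.850000e-01  3.958840e+02]
 [-1.000000e+00  7.000000e-03 -2.000000e-02 -1.062500e+01]
 [-1.800000e-02  1.850000e-01  9.820000e-01  1.122924e+03]
 [ 0.000000e+00  0.000000e+00  0.000000e+00  1.000000e+00]]
```

View pics/scene0.png

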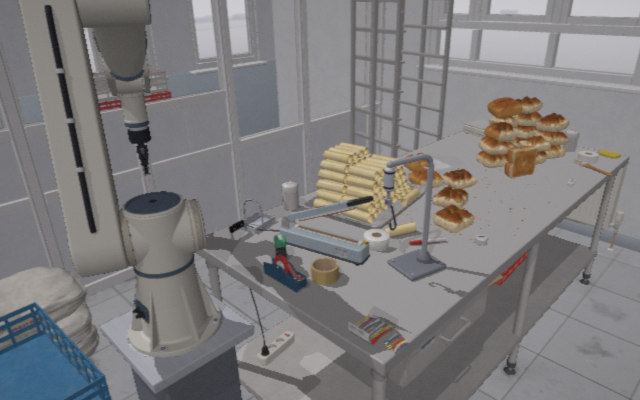

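View pics/top0.png

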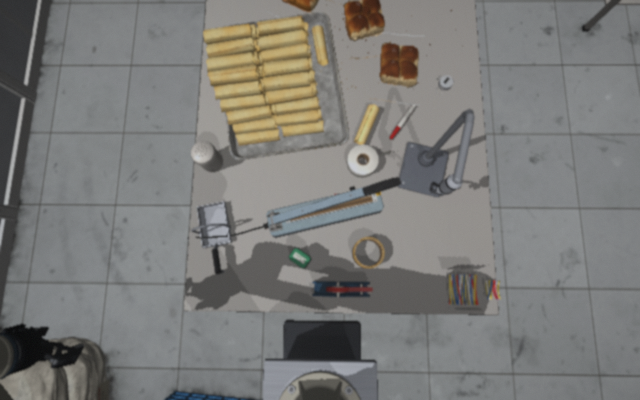

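The scene view shows the scale stand with its base at about (415,262) and its spring at (390,180). The pan is at about (245,215) with its handle at (237,227). In the top view the pan is at (215,225), its handle at (217,260) and the stand base plate at (422,168).

```bash
python3 - <<'E'
from h import *
import cv2
T=np.load('top0.npz');S=np.load('scene0.npz')
W=T['W'];f=lambda a:np.round(a,1)
for n,(u,v) in dict(plate=(412,180),postbase=(427,160),posttop=(468,115),armend=(447,187),pan=(215,220),handle=(217,260),tape=(368,238),stamp=(299,257),dredger=(205,150),knife=(342,288)).items(): print(n,f(W[v,u]))
def box(W,lo,hi):
    m=np.all((W>lo)&(W<hi),-1); return m
# plate top
u0=W[180,412]
m=box(W,np.r_[u0[:2]-160,8],np.r_[u0[:2]+160,22]); m[:, :398]=0; m[:,450:]=0;m[:140]=0;m[200:]=0
p=W[m]; r=cv2.minAreaRect(p[:,:2].astype(np.float32)); print('plate',len(p),r)
# arm
m=box(W,np.r_[u0[:2]-250,376],np.r_[u0[:2]+250,420]); p=W[m];print('arm',len(p),f(p.min(0)),f(p.max(0)), cv2.fitLine(p[:,:2].astype(np.float32),cv2.DIST_L2,0,.01,.01).ravel())
# handle
h=W[260,217]; m=box(W,np.r_[h[:2]-60,40],np.r_[h[:2]+60,65]); m&=T['img'].max(-1)<60; p=W[m]; print('handle',len(p),cv2.minAreaRect(p[:,:2].astype(np.float32)),f(np.median(p,0)))
WS=S['W']
a=cv2.resize(S['img'][150:280,350:450],None,fx=4,fy=4,interpolation=2)
b=cv2.resize(T['img'][190:290,180:280],None,fx=4,fy=4,interpolation=2)
c=np.zeros((520,800,3),np.uint8);c[:,:400]=a;c[:400,400:]=b
cv2.imwrite('pics/c1.png',c[:,:,::-1])
E
```

```text
plate [ 671.6 -275.    13.7]
postbase [ 724.8 -313.8   45.8]
posttop [ 717.7 -306.2  386.8]
armend [ 572.5 -265.9  353.9]
pan [546.6 318.7   1.9]
handle [425.8 290.   56.7]
tape [ 492.6 -136.3   45.4]
stamp [435.4  57.1  86. ]
dredger [730.5 326.8 112.2]
knife [354.1 -60.1  83.6]
plate 1639 ((709.3232421875, -309.0129699707031), (129.5963592529297, 149.63510131835938), 75.27034759521484)
arm 677 [ 573.4 -319.3  376.1] [ 733.  -267.4  394.8] [ 9.6888000e-01 -2.4753086e-01  6.4819238e+02 -2.9160110e+02]
handle 120 ((424.75164794921875, 294.35357666015625), (71.1429672241211, 11.551809310913086), 10.280264854431152) [423.  293.6  54.1]
```

View pics/c1.png

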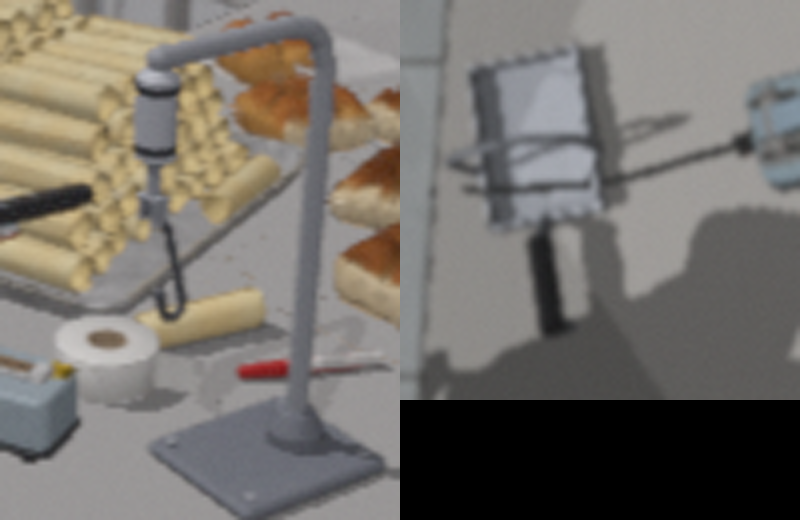

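The crop shows the hook hanging from its clevis, with clevis at scene pixel (388,200) and bowl at (393,229). The shank is on the post side. The pan's handle end is clear of other objects.

```bash
cat >> h.py <<'E'
YAW=np.radians(-14.6); O=np.array([583.5,-276.2])
def R2(a): return np.array([[np.cos(a),-np.sin(a)],[np.sin(a),np.cos(a)]])
def stand(W):  # world->stand
    q=np.array(W,float).copy(); q[...,:2]=(q[...,:2]-O)@R2(YAW); return q
def quat(yaw): p=(yaw+np.pi)/2; return [np.cos(p),np.sin(p),0,0]
def hookpts(s):
    P=stand(cloud(s)); m=(abs(P[...,0])<45)&(abs(P[...,1])<25)&(P[...,2]>150)&(P[...,2]<300); return P[m],m
E
python3 - <<'E'
from h import *
N=13
for i in range(N):
    s=snap('scene'); p,m=hookpts(s); t=manip.get_obs()['t']
    low=p[:,2].min(); a=[]
    for z in range(175,300,15):
        k=abs(p[:,2]-z)<7.5; a.append((z,k.sum(),np.round(np.median(p[k,0]),1) if k.any() else None, np.round(p[k,1].mean(),1) if k.any() else None))
    print(round(t,2),round(low,1),[x[2] for x in a], a[4][3] )
save(s,'s1.png')
w=snap('wrist'); o=manip.get_obs(); print(np.round(w['extrinsics'],2),o['ee_pos'],w['fx'])
print('ft',[np.round(manip.get_obs()['ft_force'],2) for _ in range(3)])
W=np.load('top0.npz')['W']
A=np.array([518.2,311.3]); P=W.copy(); P[...,:2]=(P[...,:2]-A)@R2(np.radians(10.28))
m=(abs(P[...,0])<40)&(abs(P[...,1])<60)&(P[...,2]>100)&(P[...,2]<130); p=P[m]; print('bail',len(p),np.median(p,0),cv2.fitLine(p[:,:2].astype(np.float32),2,0,.01,.01).ravel())
m=(P[...,0]>-60)&(P[...,0]<100)&(abs(P[...,1])<60)&(P[...,2]>16)&(P[...,2]<28); p=P[m]; print('rim',len(p),p.min(0),p.max(0),cv2.minAreaRect(p[:,:2].astype(np.float32)))
# what's around the stand, above z=60
Q=stand(W); 
for z0 in(60,120,180):
    m=(Q[...,0]>-300)&(Q[...,0]<20)&(abs(Q[...,1])<260)&(Q[...,2]>z0); 
    h,_,_=np.histogram2d(Q[m][:,0],Q[m][:,1],bins=[np.arange(-300,21,40),np.arange(-260,261,40)]); print(z0);print(h.astype(int))
E
```

```text
0.15 167.2 [np.float64(30.9), np.float64(22.4), np.float64(28.5), np.float64(24.6), np.float64(17.6), np.float64(11.3), np.float64(-5.2), np.float64(-5.0), np.float64(-4.5)] -0.9
0.2 167.4 [np.float64(24.1), np.float64(12.9), np.float64(23.7), np.float64(18.4), np.float64(15.6), np.float64(7.8), np.float64(-6.0), np.float64(-5.1), np.float64(-4.5)] -0.2
0.25 163.2 [np.float64(5.5), np.float64(11.1), np.float64(10.9), np.float64(10.3), np.float64(7.7), np.float64(2.5), np.float64(-5.2), np.float64(-6.0), np.float64(-6.6)] -0.4
0.3 166.2 [np.float64(-10.6), np.float64(-18.9), np.float64(-1.9), np.float64(-1.0), np.float64(1.5), np.float64(-0.8), np.float64(-7.2), np.float64(-4.8), np.float64(-5.7)] -0.9
0.35 168.0 [np.float64(-29.0), np.float64(-27.2), np.float64(-15.5), np.float64(-8.8), np.float64(-1.2), np.float64(-3.3), np.float64(-6.0), np.float64(-5.1), np.float64(-3.8)] 1.0
0.4 168.8 [np.float64(-35.2), np.float64(-25.5), np.float64(-19.1), np.float64(-11.7), np.float64(-5.6), np.float64(-5.7), np.float64(-7.3), np.float64(-5.2), np.float64(-4.9)] 0.3
0.45 168.2 [np.float64(-30.
[... 2501 characters left out ...]
0   0   0   0   0   0   0   0   0]
 [  0   0   0   0   0   0   0   0   0   0   0   0   0]
 [  0   0   0   0   0   0   0   0   0   0   0  33 149]
 [  0   0   0   0   0   0   0   0   0  25 156 147  24]
 [  0   0   0   0   0   0 461   0  43 177  42   0   0]]
180
[[  0   0   0   0   0   0   0   0   0   0   0   0   0]
 [  0   0   0   0   0   0   0   0   0   0   0   0   0]
 [  0   0   0   0   0   0   0   0   0   0   0   0   0]
 [  0   0   0   0   0   0   0   0   0   0   0   0   0]
 [  0   0   0   0   0   0   0   0   0   0   0   0   0]
 [  0   0   0   0   0   0   0   0   0   0   0  25  15]
 [  0   0   0   0   0   0   0   0   0  25 156 147  18]
 [  0   0   0   0   0   0 461   0  43 177  42   0   0]]
```

```bash
sed -i 's/^YAW=.*/YAW=np.radians(-14.6); O=np.array([583.5,-276.2])+[0,2]/' h.py
python3 - <<'E'
from h import *
for n in('top','scene'):
    Q=stand(np.load(n+'0.npz')['W'])
    for x in range(-180,101,20):
        m=(abs(Q[...,0]-x)<10)&(Q[...,1]>30)&(Q[...,1]<250)&(Q[...,2]>55)
        if m.sum()>3: print(n,x,'ymin',np.round(np.percentile(Q[m][:,1],2)),'zmax',np.round(Q[m][:,2].max()))
y=np.radians(10.28); g=np.array([424.0,294.0])
manip.move_to([*g,190],quat(y))
w=snap('wrist'); save(w,'w1.png'); P=cloud(w); P[...,:2]=(P[...,:2]-g)@R2(y)
m=(P[...,2]>46)&(P[...,2]<62)&(abs(P[...,0])<60)&(abs(P[...,1])<25); p=P[m]; print('handle in grip frame',len(p),np.round(np.percentile(p,[1,50,99],axis=0),1),cv2.minAreaRect(p[:,:2].astype(np.float32)))
m=(P[...,2]>105)&(P[...,2]<125)&(abs(P[...,0]-95)<30)&(abs(P[...,1])<35); p=P[m]; print('bail',len(p),np.round(np.percentile(p,[1,50,99],axis=0),1))
o=manip.get_obs(); print(o['t'],o['ee_pos'],np.round(o['q'],2),np.round(o['ft_force'],2))
E
```

```text
top -120 ymin 236.0 zmax 63.0
top -100 ymin 201.0 zmax 68.0
top -80 ymin 171.0 zmax 181.0
top -60 ymin 135.0 zmax 204.0
top -40 ymin 102.0 zmax 221.0
top -20 ymin 97.0 zmax 241.0
top 0 ymin 88.0 zmax 247.0
top 20 ymin 91.0 zmax 247.0
scene -120 ymin 226.0 zmax 64.0
scene -100 ymin 197.0 zmax 171.0
scene -80 ymin 161.0 zmax 188.0
scene -60 ymin 126.0 zmax 206.0
scene -40 ymin 96.0 zmax 225.0
scene -20 ymin 98.0 zmax 243.0
scene 0 ymin 87.0 zmax 248.0
scene 20 ymin 95.0 zmax 244.0
handle in grip frame 942 [[-35.5  -1.7  50.3]
 [ -3.1   5.2  54.9]
 [ 33.3  12.5  56.7]] ((-0.8956069946289062, 5.333412170410156), (70.42505645751953, 14.019505500793457), 0.7830986976623535)
bail 430 [[ 89.9 -22.  105.6]
 [ 92.2   6.5 113.7]
 [ 96.3  34.5 118.4]]
2.1333 [424.00188291 294.88962416 190.22150452] [ 0.6   0.23  1.9   0.    1.01 -1.15] [-0.7   0.68  0.2 ]
```

View pics/w1.png

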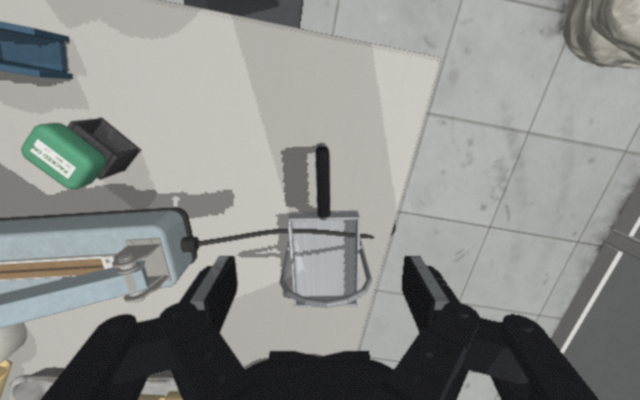

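The wrist view shows the handle at (322,180), the tray below it, and the bail at (325,300). The fingers straddle the pan's line, and the handle is about 4 mm off centre.

```bash
python3 - <<'E'
from h import *
y=np.radians(10.8); g=np.array([424.0,294.0])+R2(y)@[-0.5,4]
manip.move_linear([*g,70],quat(y),v=150)
manip.move_linear([*g,24],v=80,max_force=15)
manip.set_gripper(10,effort=60)
o=manip.get_obs(); print(o['t'],o['ee_pos'],o['grip_width'],o['grip_force'],np.round(o['ft_force'],2))
manip.move_linear([*g,60],v=60)
manip.wait(.2)
o=manip.get_obs(); print(o['t'],o['ee_pos'],o['grip_width'],o['grip_force'],np.round(o['ft_force'],2),np.round(o['wrist_torque'],2))
s=snap('wrist'); save(s,'w2.png')
P=cloud(s); P[...,:2]=(P[...,:2]-g)@R2(y); P[...,2]-=36
m=(P[...,2]>100)&(P[...,2]<125)&(abs(P[...,0]-95)<30)&(abs(P[...,1])<35); p=P[m]; print('bail',len(p),np.round(np.percentile(p,[1,50,99],axis=0),1))
# plan check: clearance route IK
q=quat(YAW)
for dx,z in((-160,340),(-160,240),(-160,130),(0,130),(0,80)):
    xy=O+R2(YAW)@[dx-95,0]; print(dx,z,np.round(xy),np.round(manip.inverse_kinematics([*xy,z],q),2))
E
```

```text
4.4667 [422.97889972 298.07416432  24.27742266] 13.218853976916558 59.2933988571167 [-0.58  1.    3.64]
5.4167 [422.50358572 297.65472432  59.63140353] 13.35682869902789 58.342444896698 [ 0.14 -0.18 -2.64] [-0.07  0.24  0.05]Traceback (most recent call last):
  File "<stdin>", line 12, in <module>
    return _quantile_unchecked(
        a, q, axis, out, overwrite_input, method, keepdims, weights)
    return _ureduce(a,
                    func=_quantile_ureduce_func,
    ...<5 lines>...
                    overwrite_input=overwrite_input,
                    method=method)
    r = func(a, **kwargs)
    result = _quantile(arr,
                       quantiles=q,
    ...<2 lines>...
                       out=out,
                       weights=wgt)
    slices_having_nans = np.isnan(arr[-1, ...])
                                  ~~~^^^^^^^^^
IndexError: index -1 is out of bounds for axis 0 with size 0
```

```bash
python3 - <<'E'
from h import *
q=quat(YAW)
tgt=lambda dx,z:[*(O+R2(YAW)@[dx-95,0]),z]
for dx,z in((-160,340),(-160,130),(0,130),(0,80)):
    r=manip.inverse_kinematics(tgt(dx,z),q); print(dx,z,None if r is None else np.round(r,2))
manip.move_linear([423,298,330],v=180)
manip.move_to(tgt(-160,330),q)
manip.move_linear(tgt(-160,131),v=120)
manip.wait(.3)
o=manip.get_obs(); print(o['t'],np.round(stand(o['ee_pos']),1),o['grip_width'],np.round(o['ft_force'],2),np.round(o['wrist_torque'],2))
s=snap('scene'); save(s,'s2.png'); P=stand(cloud(s)); np.savez('s2.npz',W=P,img=s['img'])
c=cv2.resize(s['img'][150:290,280:440],None,fx=4,fy=4,interpolation=2); cv2.imwrite('pics/c2.png',c[:,:,::-1])
E
```

```text
-160 340 [-0.56 -0.12  1.93 -0.    1.33 -1.88]
-160 130 [-0.56  0.14  2.19 -0.    0.81 -1.88]
0 130 [-0.47  0.36  1.88 -0.    0.9  -1.79]
0 80 [-0.47  0.43  1.91 -0.    0.8  -1.79]
11.0917 [-254.9   -0.   131.2] 12.976366209153007 [ 0.65 -0.33 -2.82] [ 0.1   0.24 -0.01]
```

View pics/c2.png

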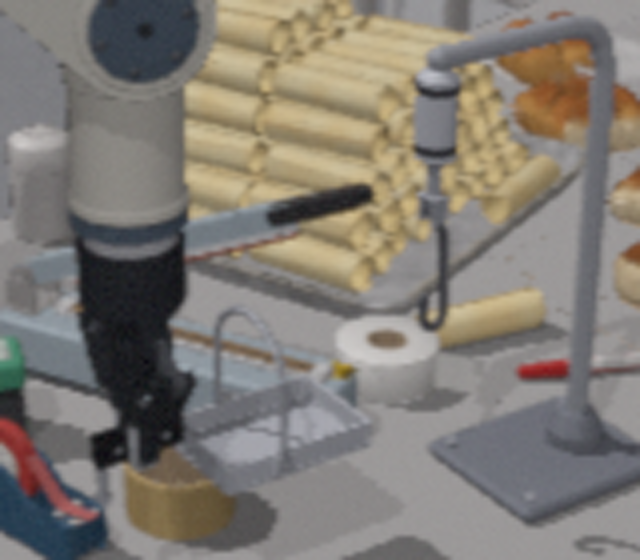

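The crop shows the pan held level, with the bail top at scene pixel (340,228). The hook, at (388,215), is clear ahead of it.

```bash
python3 - <<'E'
from h import *
P=np.load('s2.npz')['W']
m=(abs(P[...,0]+160)<25)&(abs(P[...,1])<60)&(P[...,2]>165)&(P[...,2]<245); p=P[m]
for z in range(165,245,10):
    k=abs(p[:,2]-z-5)<5
    if k.any(): 
        a=p[k]; print(z+5,k.sum(),np.round(np.percentile(a[:,0],[10,50,90]),1),'y',np.round(np.percentile(a[:,1],[2,50,98]),1))
m=(abs(P[...,0]+145)<70)&(abs(P[...,1])<44)&(P[...,2]>100)&(P[...,2]<116); p=P[m]
A=np.c_[p[:,:2],np.ones(len(p))]; print('tray',len(p),np.linalg.lstsq(A,p[:,2],rcond=None)[0], p[:,2].mean())
E
```

```text
170 12 [-163.6 -161.2 -158.9] y [-45.5   0.7  47.1]
180 12 [-163.4 -161.7 -159.6] y [-46.2 -42.7  46.8]
190 13 [-163.5 -162.6 -160.5] y [-46.7 -39.   47.5]
200 13 [-163.1 -161.7 -158.8] y [-43.4 -36.   41.9]
210 16 [-164.5 -163.  -159.4] y [-34.9 -22.7  38.2]
220 26 [-164.1 -162.  -159.6] y [-29.2  -7.8  25.5]
230 3 [-164.7 -163.6 -160.6] y [-4.4 -1.4  1.2]
tray 455 [-2.32978638e-03 -7.45992456e-03  1.10729269e+02] 111.01908283182979
```

```bash
cat >> h.py <<'E'
def tgt(dx,z,dy=0): return [*(O+R2(YAW)@[dx-95,dy]),z]
def st():
    o=manip.get_obs(); f=np.array(o['ft_force']); f[:2]=f[:2]@R2(YAW); e=stand(o['ee_pos']); print(round(o['t'],2),'bail',np.round(e[0]+95,1),np.round(e[1:],1),'f',np.round(f,2),'gw',round(o['grip_width'],2),flush=True); return f
E
python3 - <<'E'
from h import *
manip.move_linear(tgt(-30,133),v=50); st()
manip.move_linear(tgt(-17,133),v=15); st()
for x in(-12,-7,-2,3):
    manip.move_linear(tgt(x,133),v=2); st()
for i in range(6):
    s=snap('scene'); p,m=hookpts(s); p=p[p[:,2]<212]; print(round(np.median(p[:,0]),1),len(p),end=' ')
c=cv2.resize(s['img'][150:290,310:450],None,fx=4,fy=4,interpolation=2); cv2.imwrite('pics/c3.png',c[:,:,::-1])
E
```

```text
13.89 bail -30.1 [  0. 133.] f [ 0.11  0.55 -2.56] gw 13.21
14.91 bail -17.1 [  0. 133.] f [ 0.13  0.57 -2.72] gw 13.29
16.73 bail -12.0 [  0. 133.] f [ 0.09 -0.61 -2.59] gw 13.6
18.54 bail -7.0 [ -0. 133.] f [-0.02 -0.09 -2.27] gw 12.94
20.36 bail -2.0 [  0. 133.] f [-0.66 -0.23 -2.7 ] gw 13.33
22.18 bail 3.0 [ -0. 133.] f [ 0.23 -0.56 -2.22] gw 13.24
4.2 60 2.6 60 4.1 60 3.9 60 3.6 60 4.3 57
```

View pics/c3.png

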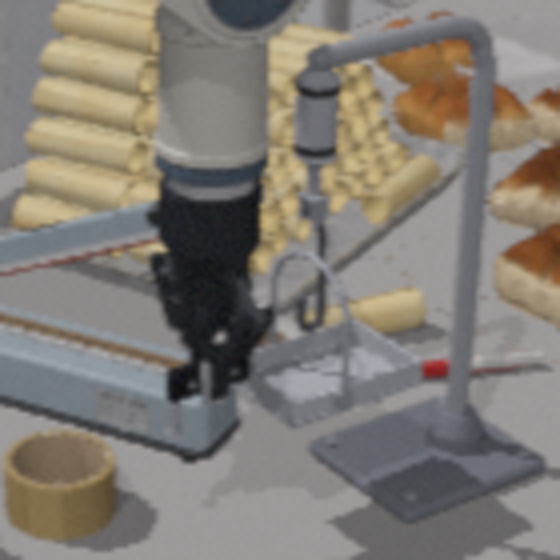

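The hook at (320,240) in the crop is nearly at rest, with the bail arch just on the robot's side of the shank. I'll press a few mm further and measure.

```bash
python3 - <<'E'
from h import *
def meas():
    s=snap('scene'); P=stand(cloud(s))
    b=P[(abs(P[...,0])<25)&(abs(P[...,1])>12)&(abs(P[...,1])<50)&(P[...,2]>170)&(P[...,2]<222)]
    k=P[(abs(P[...,0])<30)&(abs(P[...,1])<7)&(P[...,2]>160)&(P[...,2]<250)]
    r=[round(float(np.median(k[abs(k[:,2]-z)<6,0])),1) if (abs(k[:,2]-z)<6).any() else None for z in(175,190,205,240)]
    print('bail x',round(float(np.median(b[:,0])),1),len(b),'hook x(175,190,205,240)',r)
for x in (3,6.5,9):
    if x>3: manip.move_linear(tgt(x,133),v=3)
    manip.wait(.1); st()
    for _ in range(6): meas()
E
```

```text
22.57 bail 3.0 [  0. 133.] f [ 0.13 -1.12 -3.13] gw 12.98
bail x -0.1 65 hook x(175,190,205,240) [4.5, -6.9, 7.7, 6.4]
bail x 0.7 71 hook x(175,190,205,240) [2.1, -8.1, 8.3, 6.2]
bail x 0.6 72 hook x(175,190,205,240) [6.2, -8.3, 8.3, 6.6]
bail x 0.5 68 hook x(175,190,205,240) [3.5, -7.2, 8.7, 6.8]
bail x 0.8 66 hook x(175,190,205,240) [3.1, -7.8, 8.2, 7.2]
bail x 0.4 72 hook x(175,190,205,240) [4.6, -10.5, 7.4, 6.7]
24.29 bail 6.5 [  0. 133.] f [-0.9  -0.44 -2.47] gw 12.45
bail x 3.9 72 hook x(175,190,205,240) [11.1, 10.5, 11.9, 8.8]
bail x 3.4 70 hook x(175,190,205,240) [7.2, 0.7, 12.0, 8.8]
bail x 3.9 71 hook x(175,190,205,240) [5.5, 6.1, 13.2, 8.0]
bail x 3.9 68 hook x(175,190,205,240) [10.7, -1.2, 12.9, 9.1]
bail x 3.6 69 hook x(175,190,205,240) [7.0, 10.6, 12.9, 8.4]
bail x 4.2 70 hook x(175,190,205,240) [9.5, 1.0, 13.0, 7.8]
25.68 bail 9.0 [  0. 133.] f [-0.43  0.72 -2.34] gw 13.18
bail x 6.4 67 hook x(175,190,205,240) [14.6, 16.6, 15.1, 11.1]
bail x 6.2 69 hook x(175,190,205,240) [11.6, 1.7, 15.7, 10.9]
bail x 6.6 70 hook x(175,190,205,240) [8.7, 14.1, 13.8, 9.8]
bail x 6.4 71 hook x(175,190,205,240) [7.5, 1.9, 15.5, 10.1]
bail x 6.4 69 hook x(175,190,205,240) [10.9, 2.2, 15.5, 11.9]
bail x 6.0 69 hook x(175,190,205,240) [16.7, 3.2, 15.8, 12.1]
```

```bash
python3 - <<'E'
from h import *
manip.wait(.7); st()
print(manip.move_linear(tgt(6.5,115),v=12,max_force=4)); st()
s=snap('scene'); save(s,'s4.png'); a=cv2.resize(s['img'][185:255,350:430],None,fx=5,fy=5,interpolation=2)
print(manip.move_linear(tgt(5,100),v=12,max_force=4)); st()
s=snap('scene'); b=cv2.resize(s['img'][185:255,350:430],None,fx=5,fy=5,interpolation=2)
cv2.imwrite('pics/c4.png',np.hstack([a,b])[:,:,::-1])
E
```

```text
26.68 bail 9.0 [  0. 133.] f [-1.47 -0.85 -2.56] gw 13.21
False
28.34 bail 6.5 [ -0.  115.1] f [-0.58  0.01 -2.56] gw 13.21
False
29.8 bail 5.0 [ -0.  100.1] f [ 1.06  0.49 -3.02] gw 12.72
```

View pics/c4.png

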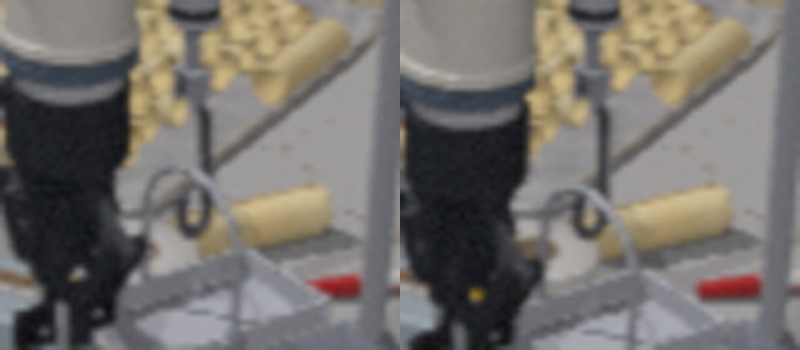

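The bail at (590,192) in the right-hand crop runs inside the hook, between ball and shank. I'll lower it to load.

```bash
python3 - <<'E'
from h import *
print(manip.move_linear(tgt(3,90),v=8,max_force=3)); st()
f0=np.mean([ (manip.wait(.05),manip.get_obs()['ft_force'][2])[1] for _ in range(10)]); print('f0',f0)
z=90
e=None
while z>72:
    z-=1; manip.move_linear(tgt(max(1.5,3-(90-z)*.2),z),v=8)
    f=np.mean([ (manip.wait(.03),manip.get_obs()['ft_force'][2])[1] for _ in range(6)]); print(z,round(f,2),end=' ',flush=True)
    if f>f0+1.9: break
st()
E
```

```text
False
31.27 bail 3.1 [ 0. 90.] f [ 0.27 -0.   -2.76] gw 12.74
f0 -2.625638780597099
89 -2.49 88 -2.61 87 -2.56 86 -3.03 85 -2.45 84 -2.73 83 -3.14 82 -1.8 81 -0.46 36.05 bail 1.6 [-0.  81.1] f [ 0.   -0.07 -0.54] gw 13.5
```

```bash
python3 - <<'E'
from h import *
manip.move_linear(tgt(1.5,80.7),v=3); manip.wait(.4)
print(np.mean([ (manip.wait(.04),manip.get_obs()['ft_force'][2])[1] for _ in range(10)])); st()
s=snap('scene'); save(s,'s5.png'); a=cv2.resize(s['img'][185:255,350:430],None,fx=8,fy=8,interpolation=2)
cv2.imwrite('pics/c5.png',a[:,:,::-1])
E
```

```text
0.8882240264035133
37.12 bail 1.5 [ 0.  80.7] f [ 0.06 -0.55  1.01] gw 13.11
```

View pics/c5.png

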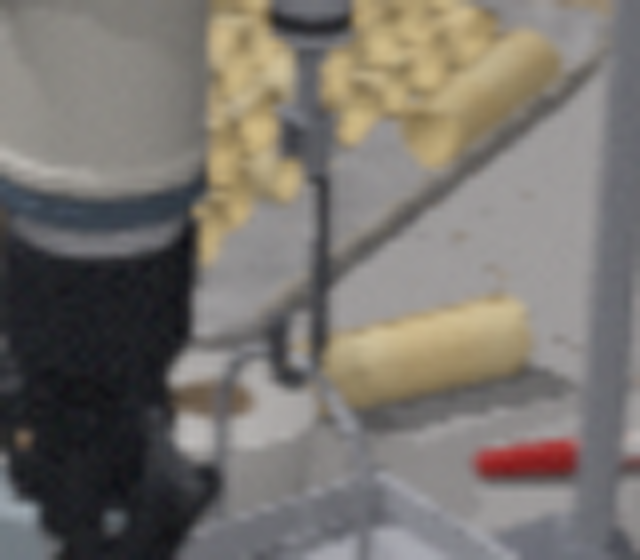

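The bail sits in the bowl, with the ball at (280,325) on the near side. The load is about 3 N. I'll balance it and release.

```bash
python3 - <<'E'
from h import *
manip.move_linear(tgt(1.5,81),v=3); manip.wait(.3); st()
manip.set_gripper(30); manip.wait(.3); st()
manip.set_gripper(60)
manip.move_linear(tgt(1.5,130),v=40); manip.move_linear(tgt(1.5,190),v=80); manip.move_linear(tgt(-90,230),v=120); st()
for i in range(5):
    manip.wait(.25); s=snap('scene'); P=stand(cloud(s)); 
    b=P[(abs(P[...,0])<25)&(abs(P[...,1])>12)&(abs(P[...,1])<50)&(P[...,2]>120)&(P[...,2]<175)]; print(np.round(np.median(b,0),1),len(b))
save(s,'s6.png'); cv2.imwrite('pics/c6.png',cv2.resize(s['img'][150:290,290:450],None,fx=4,fy=4,interpolation=2)[:,:,::-1])
E
```

```text
37.72 bail 1.5 [-0. 81.] f [ 0.08  0.86 -0.17] gw 13.27
38.33 bail 1.5 [ 0. 81.] f [-0.2  -0.35 -0.08] gw 29.83
41.98 bail -89.5 [-1.000e-01  2.299e+02] f [-0.31 -0.18  0.03] gw 59.98
[ -3.8 -23.  149.9] 72
[ -4.  -24.8 148.8] 68
[ -2.4 -26.8 150.3] 66
[ -3.8 -23.1 150.3] 63
[ -4.1 -25.1 147.7] 68
```

View pics/c6.png

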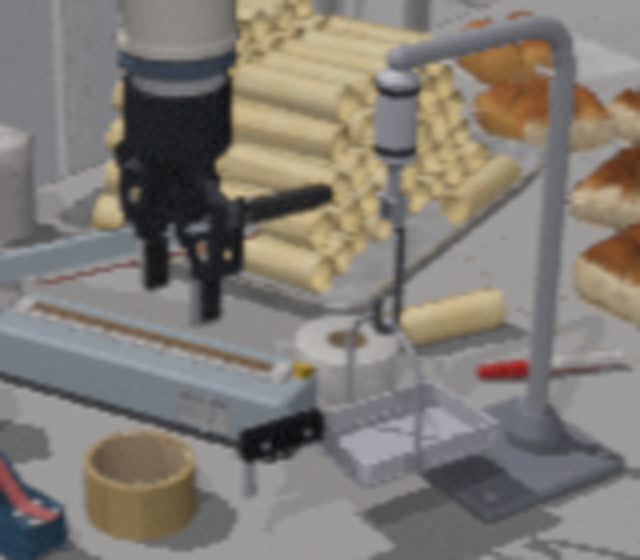

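The pan hangs level and still in the hook, with the bail at (385,325) in the crop, and the gripper is clear.

```bash
python3 - <<'E'
from h import *
manip.wait(1.0); print(manip.close_job())
E
```

```text
the job is handed in; nothing more can be done
None
```

I steadied the hook with the bail, lowered the bail into it and released it; the pan now hangs level and still, the gripper is clear, and the job was handed in at about 44 s (no verdict was returned).

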